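Release a pipette-tip box from the gravity chute and park it in the tray

ROBOT

A 7-joint arm with a two-finger parallel gripper is mounted at the origin on the work surface. World frame = base frame: x ahead of the robot, y to its left, z up, the work surface at z = 0. Lengths are in mm, angles in rad, forces in N, time in s.
With the tool pointing down it reaches from about 400 to 875 mm from the base axis. Payload 4.4 kg.
Tool frame: the origin (TCP) lies at the very end of the fingers, on their centre line; the grasp point (between the pads) lies 19 mm behind it; z points along the fingers, y is the line along which they close (so a half turn about z gives the same grasp; the last joint's range is limited). The gripper opens to 85 mm and grips with 20 to 120 N. Pads are 22 mm wide; open, the fingers measure 114 mm over their backs; the gripper's body (76 mm by 85 mm) begins 54 mm behind the grasp point. The pads swing forward as they close: fully open they stand 13 mm farther back than shut.
Start: joints at [-1.391, 0.628, 0.038, 1.517, -0.027, 0.996, -0.02], TCP at [158.141, 630.483, 231.313] pointing down, gripper open.
Joint ranges: [-3.06, 3.06], [-0.37, 2.12], [-1.25, 1.32], [0.18, 2.47], [-1.1, 4.24], [0.23, 1.98], [-2.94, 2.94]. Speed limits (rad/s): [2.57, 2.57, 3.14, 3.14, 3.14, 3.14, 3.14].

INTERFACE

Orientations are given as [roll, pitch, yaw] about the fixed x, y, z axes, in that order (R = Rz(yaw) Ry(pitch) Rx(roll)).
In Python, from cell import status, get_image, ctrl, models gives the robot as it stands.
- The arm moves only by the shell command python3 -m handwheel 'ROWS' [OPENING]. ROWS is JSON, a list of rows, each an object with "delta_pos": the shift along the world's x, y, z in cm, a list of three; "yaw": the turn about the world's z in rad. A call has 1 to 10 rows; each row shifts and turns the commanded pose from where the row before left it; what a row does not reach is not made up. A row lasts 1/12 s, in which the tool goes at most 41.7 mm and 7.16 degrees, less where a joint would pass 70% of its speed; a pose out of reach is approached as far as the arm can. A call is refused whole if a number of a shift passes 4.17 or a number of a turn 0.125, either way. A call with a gripper value outside its range is refused whole. OPENING is the opening, from -1 (shut) to 1 (fully open), set as the call begins (- or left out, the last holds). The fingers move at their own pace and stop on an object; the grip force is fixed at half the most. Time passes only in rows, so rows that do not move let the fingers close. It gives the time, the measured TCP pose, the force, the opening and the grip force at its end, in the units of the state.
- status.read_state(): the state, without advancing time (a new reading comes with each control period).
- get_image(name): name is "scene" or "side" or "wrist"; returns a dict with "color" (384x512x3 uint8, red, green, blue), "z_map" (384x512 float32, mm along the optical axis (not along the pixel's ray), 0 where there is no reading), "fx", "fy", "cx", "cy" (pixels), "position" and "rotation" of the camera in the world; the wrist camera has in their place "hand_eye" (4x4, takes a point from camera to tool coordinates, whose origin is the TCP and whose axes are the flange's). Camera axes: x right, y up, looking along -z (the intrinsics and any distortion apply to the point x, -y, -z); pixel columns grow to the right and rows downward; lengths in mm; the calibration is good to about 2 mm. A picture is of the moment at which its call begins: read the wrist's pose just before it.
- ctrl.finish_job(): hands the job in; it is judged then, once.
Trained networks look in a picture, given as the dict that the camera call returned (one of the last four; its "shot" number tells which), for a name from the list of things; names that differ only in an ending like _2 or _b are one class to them, and where a whole thing is asked for, a point or a joint stands for the part that bears it (a point fixed in the world has none). Each returns a list of dicts, best first, with "score" (0 to 1); they miss things now and then, are a little off and sometimes report something else, mostly with a low value. They report only what shows in the picture. A call takes as long as a camera call. They do not tell look-alikes from the thing itself.
- models.boxes_of(picture, name): "rect" ([left, top, right, bottom] in pixels, round what is visible of it).
The state is a dict: "clock": time; "qpos": joint angles; "qd": joint speeds; "tau": joint torques, N m; "eef_pos": TCP position; "tool_rot": TCP orientation; "force": force on the tool from outside, world axes, zero at the start; "torque": the same for the moment, N m; "width": finger opening in mm; "gripper_force": force on a finger pad.
Only numpy, scipy, OpenCV 4.12 (cv2) and the standard library are available. Lean on these libraries where they do the work, as an engineer would, in place of code of your own. Each camera call takes 0.05 s, during which the arm holds its last target. There are 200 camera calls.

TASK

Pull the red sprung gate handle of the white sloping chute straight out to its stop and hold it there a moment, so that the blue tip box slides down into the open catch bay; then let the gate go fully home behind it. Then take the blue box out of the bay and set it down gently, flat and upright in the white tray, lengthwise along the tray. Leave the other things on the bench where they stand.

Things in the scene. Friction and masses are not known exactly. Their poses are not given: they have to be found in the camera images.
- chute: Fixed gravity chute on a grey 270 x 100 mm base plate; white deck 290 x 80 mm sloping 25 degrees down to its own -x side. Origin: on the bench below the gate; x uphill (level), y across, z up. Deck top at the gate: 85 mm up. Uphill of the gate: a magazine caged by aluminium bars (no way to take the box out there), its top 49 mm off the deck; downhill the open catch bay.
- gate (a joint): Travel of the sprung gate, m: 0 home (blade down across the chute), 0.042 out at its stop. It slides square to the deck: up, leaning 25 degrees to the downhill side. Spring force 3 N at home to 8 N at the stop. The box passes under the blade only in the last 6 mm of travel.
- gate_grip (a point): Grip point on the gate's red handle, moving with it: a flat paddle 100 mm wide (y, across), 12 mm thick (x, along the slope), 46 mm high (z, from 27 mm below this point to 19 mm above). z is the pull direction. At home the point is 85 mm off the deck. Below, two posts beside the deck (18 x 12 mm, 45 mm either side of its middle) end 58 mm off the deck.
- bay (a point): Fixed point on the deck of the catch bay, 72 mm down the slope from the gate, where the middle of the box's underside comes to rest. x up the slope, y across, z square to the deck. The bay is 130 mm long, with side guides 6 mm high, 68 mm apart, and a yellow end lip 14 mm high.
- tip_box: Loose closed tip box, 116 mm long (x) x 62 mm wide (y) x 37 mm high (z), 0.11 to 0.22 kg, dark blue below and pale blue lid. Origin: centre of its underside, z its upright. It starts in the magazine, lying on the slope against the gate.
- tray: Fixed white shallow tray, outside 180 mm (x) x 142 mm (y) x 16 mm high, walls and floor 5 mm thick. Origin: centre of its underside on the bench, x along its long side.
- amber_bottle: Bystander: loose amber bottle with a black cap, diameter 60 mm, 125 mm high. Origin: centre of its underside.
- purple_box: Bystander: loose purple tip box with pale lid, 77 x 112 x 62 mm high. Origin: centre of its underside.
- tube_rack: Bystander: loose green tube rack with white caps, 90 x 140 x 63 mm high. Origin: centre of its underside.
- mini_spinner: Bystander: small yellow bench spinner with dark blue dome, 130 x 130 x 99 mm high, 1.2 kg. Origin: centre of its underside.
Things that resemble listed ones, but are neither listed nor needed, are in the scene too. Of the things that look like the tray, the smallest one is meant.

How it is judged (in metres and radians):
On the way, in this order (a step that is already met when the one before it is completed fails the run):
1. the gate is pulled out to its stop (within 3 mm) and held 0.2 s (value of joint gate above 0.039 m), for 0.2 s.
2. the tip box rests in the catch bay (within 15 mm of the bay point) and the gate is home again (within 4 mm) (value of joint gate below 0.004 m and distance between tip_box and bay below 0.015 m), for 0.2 s.
At the end, for the whole second after the job is handed in: The tip box lies at rest in the tray, flat on its floor (underside less than 10 mm above the bench, tilt under 3.4 degrees), upright, inside the walls (origin within 40 mm along and 45 mm across the tray's middle), lengthwise within 17 degrees either way round; the gate is home within 4 mm (z of tip_box in the frame of tray between 0 and 0.01 m and x of tip_box in the frame of tray between -0.04 and 0.04 m and y of tip_box in the frame of tray between -0.045 and 0.045 m and angle between tip_box's own z axis and vertical below 0.06 rad and angle between the x axis of tip_box and the x axis of tray, either way round below 0.3 rad and value of joint gate below 0.004 m and linear speed of tip_box below 0.02 m/s); the robot touches nothing.
It fails at once if a bystander is moved more than 30 mm (distance of any of amber_bottle, purple_box, tube_rack, mini_spinner from where it was at the start of the episode above 0.03 m).
It fails at once if the box is dropped or thrown into the tray (faster than 0.8 m/s within 90 mm of the tray's middle) (horizontal distance between tip_box and tray below 0.09 m and linear speed of tip_box above 0.8 m/s).
It also fails if it takes over 61 s, if anything falls off the work surface, if the arm or the gripper's body presses on something with over 40 N, if the wrist force passes 120 N, or if a joint passes its speed limit or range.

## Working session

There is one attempt and no reset: what is moved stays moved. The work goes in short steps, Python scripts to look and compute and a shell command to move; the robot and the scene stay as the last step left them, time stands still between calls to the robot, and variables do not carry over. Pictures are saved under pics/ and viewed, at most 10 in all, crops included, and the job is handed in when it is done.

```bash
mkdir -p pics; ls; cat > h.py <<'E'
import numpy as np, cv2
from cell import status, get_image, ctrl, models
from scipy.spatial.transform import Rotation as R
def snap(n):
    s=status.read_state(); p=get_image(n)
    if 'hand_eye' in p:
        T=np.eye(4);T[:3,:3]=R.from_euler('xyz',s['tool_rot']).as_matrix();T[:3,3]=s['eef_pos']
        M=T@np.array(p['hand_eye'])
    else:
        M=np.eye(4);r=np.array(p['rotation']);M[:3,:3]=r if r.shape==(3,3) else R.from_euler('xyz',r).as_matrix();M[:3,3]=p['position']
    p['M']=M
    return p
def cloud(p):
    z=p['z_map'];v,u=np.mgrid[:z.shape[0],:z.shape[1]]
    c=np.stack([(u-p['cx'])/p['fx']*z,-(v-p['cy'])/p['fy']*z,-z],-1)
    w=c@p['M'][:3,:3].T+p['M'][:3,3]; w[z==0]=np.nan
    return w
def save(p,f): cv2.imwrite('pics/'+f,p['color'][...,::-1])
E
python3 - <<'E'
from h import *
s=status.read_state();print({k:np.round(v,3).tolist() for k,v in s.items()})
ims=[]
for n in ['scene','side']:
    p=snap(n);ims.append(p['color'][...,::-1]);print(n,p.keys(),p['position'],p['rotation'],p['fx'],p['cx'],p['cy'])
    np.save(n+'.npy',cloud(p));save(p,n+'.png')
    for k in ['tray','tip_box','gate_grip','chute','amber_bottle','purple_box','tube_rack','mini_spinner']:
        print(k,[(np.round(b['rect']).tolist(),round(b['score'],2)) for b in models.boxes_of(p,k)])
E
```

```text
pics
{'clock': 0.0, 'qpos': [-1.391, 0.629, 0.038, 1.518, -0.027, 0.996, -0.02], 'qd': [-0.001, 0.001, 0.001, -0.001, 0.001, -0.001, -0.0], 'tau': [-0.0, -56.34, 1.226, -19.343, 0.011, 0.011, -0.0], 'eef_pos': [157.975, 629.875, 230.431], 'tool_rot': [-3.14, 0.0, 2.896], 'force': [0.271, -0.024, -0.279], 'torque': [-0.009, -0.037, 0.028], 'gripper_force': 0.0, 'width': 85.396}
scene dict_keys(['color', 'z_map', 'fx', 'fy', 'cx', 'cy', 'position', 'rotation', 'shot', 'M']) [1122.15829385 -212.52130765 1197.71977161] [0.55378342 0.00346957 1.38815191] 374.44268843251064 254.336049512553 189.3031380293297
tray [([178.0, 185.0, 232.0, 242.0], 0.96), ([82.0, 168.0, 159.0, 245.0], 0.86), ([156.0, 118.0, 230.0, 185.0], 0.76)]
tip_box [([320.0, 217.0, 360.0, 249.0], 0.74)]
gate_grip [([310.0, 198.0, 328.0, 224.0], 0.84)]
chute [([282.0, 198.0, 374.0, 277.0], 0.78)]
amber_bottle [([136.0, 238.0, 158.0, 264.0], 0.84)]
purple_box [([267.0, 265.0, 307.0, 298.0], 0.61)]
tube_rack [([188.0, 262.0, 238.0, 304.0], 0.61), ([280.0, 200.0, 369.0, 274.0], 0.42)]
mini_spinner [([350.0, 147.0, 392.0, 187.0], 0.71)]
side dict_keys(['color', 'z_map', 'fx', 'fy', 'cx', 'cy', 'position', 'rotation', 'shot', 'M']) [  451.63999436 -1324.74939296   971.89709834] [ 0.97148762  0.0129195  -0.02547339] 455.54730495585414 257.1741011562654 194.23841851984346
tray [([224.0, 243.0, 293.0, 283.0], 0.95), ([167.0, 304.0, 285.0, 382.0], 0.77), ([114.0, 239.0, 211.0, 305.0], 0.63), ([218.0, 140.0, 251.0, 168.0], 0.47)]
tip_box [([302.0, 150.0, 328.0, 172.0], 0.58)]
gate_grip [([284.0, 152.0, 305.0, 173.0], 0.8)]
chute [([264.0, 135.0, 338.0, 209.0], 0.61)]
amber_bottle [([292.0, 277.0, 318.0, 320.0], 0.57)]
purple_box [([330.0, 192.0, 358.0, 226.0], 0.95), ([282.0, 154.0, 304.0, 175.0], 0.6)]
tube_rack [([323.0, 234.0, 364.0, 276.0], 0.67), ([287.0, 152.0, 306.0, 176.0], 0.26)]
mini_spinner [([218.0, 138.0, 250.0, 167.0], 0.56)]
```

```bash
python3 - <<'E'
import cv2,numpy as np
a=cv2.imread('pics/scene.png')[100:320,60:410];b=cv2.imread('pics/side.png')[120:384,100:380]
a=cv2.resize(a,None,fx=800/350,fy=800/350)[:510];cv2.imwrite('pics/a.png',a)
cv2.imwrite('pics/b.png',cv2.resize(b,None,fx=2.2,fy=2.2))
w=np.load('scene.npy')
for n,r in [('t1',[178,185,232,242]),('t2',[82,168,159,245]),('t3',[156,118,230,185])]:
    c=w[r[1]:r[3],r[0]:r[2]].reshape(-1,3)
    m=(c[:,2]>9)&(c[:,2]<40);c=c[m]
    print(n,len(c),np.round(cv2.minAreaRect(c[:,:2].astype(np.float32))[1]),cv2.minAreaRect(c[:,:2].astype(np.float32))[0::2],np.percentile(c[:,2],[5,50,95,99]))
E
```

```text
t1 307 [182. 141.] ((468.0024108886719, -274.3244934082031), 15.36826229095459) [ 9.30170531 13.44159552 18.44169531 19.50300419]
t2 900 [251. 194.] ((371.738037109375, -580.03955078125), 24.056066513061523) [ 9.17662654 15.51052449 23.58577184 25.54577719]
t3 791 [252. 197.] ((171.66427612304688, -294.76629638671875), 25.737281799316406) [ 9.20273302 14.35678389 23.33781027 25.73581944]
```

View pics/a.png

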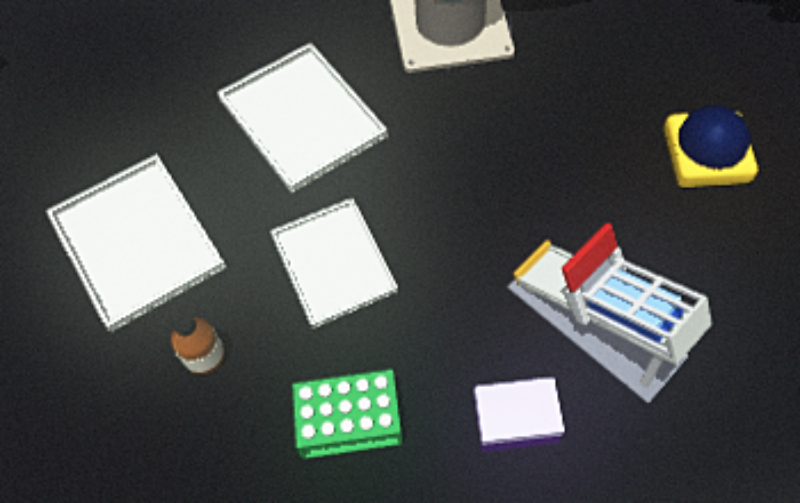

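View pics/b.png

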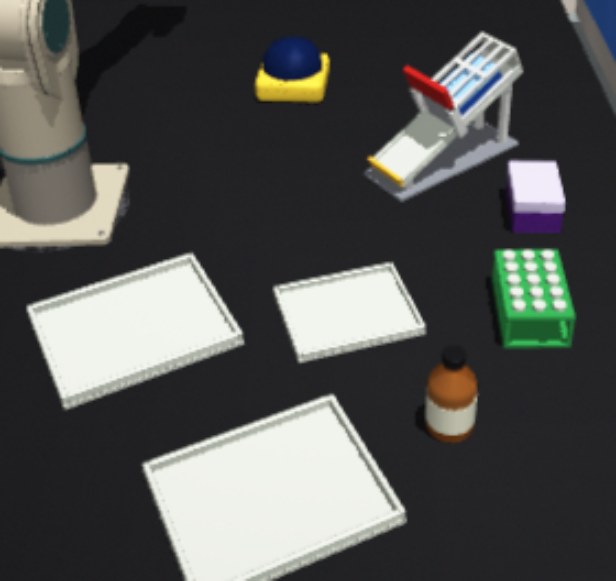

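Scene crop: three tray look-alikes. In full-image pixels they are (205,213), 182x141 mm; (120,206), 251x194 mm; and (193,151), 252x197 mm. The task wants the smallest, so it is (205,213), at about (468,-274) with yaw about 15°. The chute's red handle is at about (319,211), and its yellow lip is at the low end, to the left.

Next I'll move the wrist camera over the chute; first a rough fix from the fixed views.

```bash
python3 - <<'E'
from h import *
for n,r in [('scene',[282,190,380,280]),('side',[260,130,345,215])]:
    w=np.load(n+'.npy')[r[1]:r[3],r[0]:r[2]].reshape(-1,3)
    c=cv2.imread(f'pics/{n}.png')[r[1]:r[3],r[0]:r[2]]
    hsv=cv2.cvtColor(c,cv2.COLOR_BGR2HSV).reshape(-1,3).astype(int)
    red=((hsv[:,0]<8)|(hsv[:,0]>172))&(hsv[:,1]>150)&(hsv[:,2]>80)
    yel=(hsv[:,0]>12)&(hsv[:,0]<32)&(hsv[:,1]>130)&(hsv[:,2]>100)
    for k,m in [('red',red),('yel',yel)]:
        q=w[m];q=q[~np.isnan(q[:,0])]
        print(n,k,len(q),np.round(np.median(q,0)),np.round(np.percentile(q,5,axis=0)),np.round(np.percentile(q,95,axis=0)))
        rc=cv2.minAreaRect(q[:,:2].astype(np.float32));print(rc)
for n,x in [('spinner',[350,147,392,187]),('bottle',[136,238,158,264]),('purple',[267,265,307,298]),('rack',[188,262,238,304])]:
    q=np.load('scene.npy')[x[1]:x[3],x[0]:x[2]].reshape(-1,3);q=q[q[:,2]>40];print(n,np.round(np.median(q,0)),q[:,2].max())
p=snap('wrist');print(p['hand_eye'],p['fx'],p['cx'],p['cy'])
E
```

```text
scene red 323 [612.  80. 167.] [581.  43. 144.] [641. 117. 181.]
((560.4896850585938, 110.29789733886719), (57.58521270751953, 213.5272979736328), 59.08197021484375)
scene yel 90 [534.  28.  37.] [500.  -2.  -2.] [559.  58.  43.]
((524.9561157226562, 33.439178466796875), (24.814556121826172, 104.99270629882812), 37.22184371948242)
side red 175 [609.  74. 165.] [580.  36.   0.] [638. 410. 180.]
((610.048828125, 242.18934631347656), (420.6180725097656, 70.41580963134766), 89.54533386230469)
side yel 53 [535.  26.  35.] [514.  -7.  21.] [558.  56.  42.]
((527.126220703125, 50.98039245605469), (25.564868927001953, 137.5872039794922), 21.790552139282227)
spinner [403. 356.  75.] 102.9297076387686
bottle [ 601. -473.   86.] 128.45617539841714
purple [773. -50.  61.] 68.89297160523597
rack [ 727. -281.   57.] 70.3460974547304
[[ 5.12729452e-04  9.55468182e-01  2.95093697e-01  7.56588008e+01]
 [ 9.99999509e-01 -2.39706867e-04 -9.61379108e-04 -5.99479814e-01]
 [-8.47831163e-04  2.95094045e-01 -9.55467836e-01 -1.42367015e+02]
 [ 0.00000000e+00  0.00000000e+00  0.00000000e+00  1.00000000e+00]] 299.16337864060745 251.43886767851552 194.02908756322788
```

```bash
python3 -m handwheel '[{"delta_pos":[2.2,-2.8,0.55],"yaw":-0.034},{"delta_pos":[2.2,-2.8,0.55],"yaw":-0.034},{"delta_pos":[2.2,-2.8,0.55],"yaw":-0.034},{"delta_pos":[2.2,-2.8,0.55],"yaw":-0.034},{"delta_pos":[2.2,-2.8,0.55],"yaw":-0.034},{"delta_pos":[2.2,-2.8,0.55],"yaw":-0.034},{"delta_pos":[2.2,-2.8,0.55],"yaw":-0.034},{"delta_pos":[2.2,-2.8,0.55],"yaw":-0.034},{"delta_pos":[2.2,-2.8,0.55],"yaw":-0.034},{"delta_pos":[2.2,-2.8,0.55],"yaw":-0.034}]' 1
python3 -m handwheel '[{"delta_pos":[2.2,-2.8,0.55],"yaw":-0.034},{"delta_pos":[2.2,-2.8,0.55],"yaw":-0.034},{"delta_pos":[2.2,-2.8,0.55],"yaw":-0.034},{"delta_pos":[2.2,-2.8,0.55],"yaw":-0.034},{"delta_pos":[2.2,-2.8,0.55],"yaw":-0.034},{"delta_pos":[2.2,-2.8,0.55],"yaw":-0.034},{"delta_pos":[2.2,-2.8,0.55],"yaw":-0.034},{"delta_pos":[2.2,-2.8,0.55],"yaw":-0.034},{"delta_pos":[2.2,-2.8,0.55],"yaw":-0.034},{"delta_pos":[2.2,-2.8,0.55],"yaw":-0.034}]'
cat >> h.py <<'E'
def red(p):
    hsv=cv2.cvtColor(p['color'],cv2.COLOR_RGB2HSV).astype(int)
    m=((hsv[...,0]<8)|(hsv[...,0]>172))&(hsv[...,1]>150)&(hsv[...,2]>70)
    n,l,st,_=cv2.connectedComponentsWithStats(m.astype(np.uint8))
    return l==1+np.argmax(st[1:,4])
E
python3 - <<'E'
from h import *
p=snap('wrist');w=cloud(p);np.savez('w1.npz',w=w,c=p['color'],M=p['M']);print(status.read_state()['eef_pos'])
save(p,'w1.png')
m=red(p);q=w[m];q=q[~np.isnan(q[:,0])];print(len(q),np.percentile(q,[2,50,98],axis=0).round(1))
z=q[q[:,2]>np.percentile(q[:,2],97)-40]
print(cv2.minAreaRect(q[:,:2].astype(np.float32)))
E
```

```text
clock: 1.78
eef_pos: [379.0, 349.0, 286.9]
tool_rot: [3.141, -0.0, 2.554]
force: [0.9, 0.2, -0.6]
width: 85.5
gripper_force: 0.0
clock: 2.62
eef_pos: [599.0, 69.1, 341.8]
tool_rot: [3.141, -0.0, 2.214]
force: [0.9, -0.3, 0.7]
width: 85.4
gripper_force: 0.0
[603.60980742  60.24824196 342.89902907]
2077 [[575.   40.1 145.4]
 [606.   83.2 176.1]
 [640.  121.5 181.2]]
((609.0419311523438, 80.56448364257812), (27.275962829589844, 99.19746398925781), 36.18849182128906)
```

View pics/w1.png

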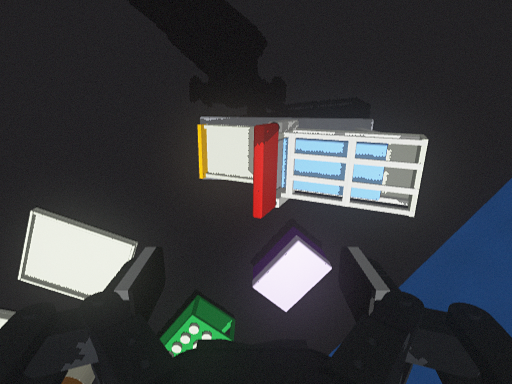

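```bash
python3 -m handwheel '[{"delta_pos":[-2,-2,0]},{"delta_pos":[-2,-2,0]},{"delta_pos":[0,0,0]},{"delta_pos":[0,0,0]},{"delta_pos":[0,0,0]},{"delta_pos":[0,0,0]}]'
cat >> h.py <<'E'
S=np.radians(25)
def chute(p,pr=True):
    w=cloud(p);q=w[red(p)];q=q[~np.isnan(q[:,0])]
    t=q[q[:,2]>172]
    rc=cv2.minAreaRect(t[:,:2].astype(np.float32))
    yaw=np.radians(rc[2]); yaw=yaw if rc[1][1]>rc[1][0] else yaw-np.pi/2
    if pr: print(status.read_state()['eef_pos'].round(1) if hasattr(status.read_state()['eef_pos'],'round') else '',len(t),rc,'yaw',np.degrees(yaw),np.percentile(t[:,2],[2,50,98]))
    return np.array(rc[0]),yaw
E
python3 - <<'E'
from h import *
for i in range(2):
    p=snap('wrist');chute(p)
w=cloud(p)
# deck in the bay: fit plane to whitish pts, z 45..75 near
c,y=chute(p,False);cx=np.array([np.cos(y),np.sin(y)]);cy=np.array([-cx[1],cx[0]])
q=w.reshape(-1,3);q=q[~np.isnan(q[:,0])];o=c+44*cx
l=np.c_[(q[:,:2]-o)@cx,(q[:,:2]-o)@cy,q[:,2]]
d=l[(l[:,0]>-120)&(l[:,0]<-60)&(abs(l[:,1])<28)&(l[:,2]>30)];A=np.c_[d[:,:2],np.ones(len(d))]
print(len(d),np.linalg.lstsq(A,d[:,2],rcond=None)[0],'expect .466,0,85')
# lip yellow
hsv=cv2.cvtColor(p['color'],cv2.COLOR_RGB2HSV).reshape(-1,3);ok=~np.isnan(w.reshape(-1,3)[:,0]);h=hsv[ok]
m=(h[:,0]>12)&(h[:,0]<32)&(h[:,1]>130)&(abs(l[:,0]+130)<40)&(abs(l[:,1])<60)
print('lip',np.percentile(l[m],[3,50,97],axis=0).round(1))
# deck/magazine side bars
m=(l[:,0]>20)&(l[:,0]<140)&(abs(l[:,1])<60)&(l[:,2]>100+0.2*l[:,0]);print('mag y',np.percentile(l[m,1],[1,99]),'z over deck',np.percentile(((l[m,2]-85-.466*l[m,0])*.906),[50,98]))
# paddle faces
E
```

```text
[601.5  63.  342.2] 1216 ((603.93115234375, 76.56236267089844), (14.427133560180664, 98.3978271484375), 36.1065673828125) yaw 36.1065673828125 [172.56495144 178.96004139 181.34793805]
[599.6  66.7 341.6] 1210 ((604.2081298828125, 76.81360626220703), (14.009788513183594, 98.69795989990234), 36.60191345214844) yaw 36.60191345214844 [172.74270038 178.98497261 181.53653302]
16851 [ -0.42628531   1.33441462 337.05670301] expect .466,0,85
lip [[-139.4  -35.9   -0.3]
 [-126.4    1.8   39.8]
 [-121.5   38.    43.6]]
mag y [-39.95423134  38.11756715] z over deck [38.92933517 51.56730481]schema error: expected keys delta_pos, yaw
```

```bash
python3 -m handwheel '[{"delta_pos":[-2,-2,0],"yaw":0},{"delta_pos":[-2,-2,0],"yaw":0},{"delta_pos":[0,0,0],"yaw":0},{"delta_pos":[0,0,0],"yaw":0},{"delta_pos":[0,0,0],"yaw":0},{"delta_pos":[0,0,0],"yaw":0},{"delta_pos":[0,0,0],"yaw":0}]'
python3 - <<'E'
from h import *
for i in range(2):
    p=snap('wrist');c,y=chute(p)
w=cloud(p)
cx=np.array([np.cos(y),np.sin(y)]);cy=np.array([-cx[1],cx[0]])
q=w.reshape(-1,3);q=q[~np.isnan(q[:,0])];o=c+44*cx
l=np.c_[(q[:,:2]-o)@cx,(q[:,:2]-o)@cy,q[:,2]]
d=l[(l[:,0]>-110)&(l[:,0]<-60)&(abs(l[:,1])<28)&(abs(l[:,2]-85-.466*l[:,0])<10)];A=np.c_[d[:,:2],np.ones(len(d))]
print(len(d),np.linalg.lstsq(A,d[:,2],rcond=None)[0],'expect .466,0,85')
r=red(p)
q=w[r];q=q[~np.isnan(q[:,0])];L=np.c_[(q[:,:2]-o)@cx,(q[:,:2]-o)@cy,q[:,2]]
f=(L[:,0])*np.cos(S)+(L[:,2]-85)*np.sin(S);g=-L[:,0]*np.sin(S)+(L[:,2]-85)*np.cos(S)
print('paddle slope coord',np.percentile(f,[2,10,50,90,98]).round(1),'off deck',np.percentile(g,[2,50,98]).round(1),'y',np.percentile(L[:,1],[1,99]))
# side camera check of red top
p=snap('side');chute(p);p=snap('scene');chute(p)
E
```

```text
clock: 3.35
eef_pos: [558.5, 31.9, 341.1]
tool_rot: [3.141, -0.0, 2.218]
force: [-0.3, -0.4, 0.1]
width: 85.9
gripper_force: 0.0
[558.4  31.6 341.1] 1186 ((603.7426147460938, 76.4239501953125), (14.42302417755127, 99.55046844482422), 36.14259338378906) yaw 36.14259338378906 [173.10071816 179.04669722 181.41263298]
[558.4  31.3 341.1] 1179 ((603.7489013671875, 76.62715148925781), (14.709980010986328, 98.83253479003906), 36.054866790771484) yaw 36.054866790771484 [173.55022998 179.07825976 181.50250579]
1356 [4.65278347e-01 4.03858563e-06 8.62576955e+01] expect .466,0,85
paddle slope coord [-7.5 -5.8  1.4  3.4  3.5] off deck [ 67.  104.1 106.3] y [-46.99805271  49.13213636]
[558.4  31.1 341.1] 67 ((603.3809204101562, 72.19664764404297), (16.709815979003906, 94.74874114990234), 34.05052947998047) yaw 34.05052947998047 [172.41519346 177.04429421 182.21533564]
[558.3  30.9 341.1] 135 ((604.78466796875, 76.23818969726562), (15.990863800048828, 97.0323486328125), 35.22968673706055) yaw 35.22968673706055 [172.63178441 177.44301635 182.84032245]
```

```bash
python3 -m handwheel '[{"delta_pos":[2.45,2.4,-2],"yaw":-0.017},{"delta_pos":[2.45,2.4,-3],"yaw":0},{"delta_pos":[0,0,-3],"yaw":0},{"delta_pos":[0,0,-3],"yaw":0},{"delta_pos":[0,0,-2],"yaw":0},{"delta_pos":[0,0,0],"yaw":0},{"delta_pos":[0,0,0],"yaw":0},{"delta_pos":[0,0,0],"yaw":0},{"delta_pos":[0,0,0],"yaw":0},{"delta_pos":[0,0,0],"yaw":0}]' 1
python3 -m handwheel '[{"delta_pos":[0,0,-2],"yaw":0},{"delta_pos":[0,0,-2],"yaw":0},{"delta_pos":[0,0,-1.0],"yaw":0},{"delta_pos":[0,0,-1.0],"yaw":0},{"delta_pos":[0,0,0],"yaw":0},{"delta_pos":[0,0,0],"yaw":0},{"delta_pos":[0,0,0],"yaw":0},{"delta_pos":[0,0,0],"yaw":0},{"delta_pos":[0,0,0],"yaw":0}]'
python3 -c "
from h import *
p=snap('wrist');save(p,'w2.png');s=status.read_state();print(s['eef_pos'],s['force']);c,y=chute(p)"
```

```text
clock: 4.38
eef_pos: [606.1, 76.4, 215.7]
tool_rot: [3.139, 0.001, 2.199]
force: [0.0, -0.2, -0.4]
width: 85.1
gripper_force: 0.0
clock: 5.13
eef_pos: [605.6, 76.5, 154.7]
tool_rot: [3.14, 0.001, 2.199]
force: [0.4, 0.6, -0.1]
width: 85.4
gripper_force: 0.0
[605.48453759  76.48412718 154.59529626] [-0.17425284 -0.08510628  0.17221685]
[605.5  76.5 154.6] 5542 ((601.8872680664062, 78.9439697265625), (14.571349143981934, 94.37862396240234), 35.99467849731445) yaw 35.99467849731445 [172.6703022  178.88820864 181.11862987]
```

View pics/w2.png

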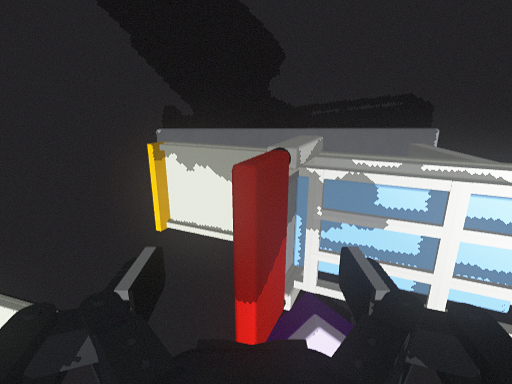

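The handle (columns 235-290) lies between the open fingers (150 and 350). I'll nudge the tool uphill, lower it a little and close.

```bash
python3 -m handwheel '[{"delta_pos":[0.25,0.2,-0.4],"yaw":0},{"delta_pos":[0,0,0],"yaw":0},{"delta_pos":[0,0,0],"yaw":0}]' 1
python3 -m handwheel '[{"delta_pos":[0,0,0],"yaw":0},{"delta_pos":[0,0,0],"yaw":0},{"delta_pos":[0,0,0],"yaw":0},{"delta_pos":[0,0,0],"yaw":0},{"delta_pos":[0,0,0],"yaw":0},{"delta_pos":[0,0,0],"yaw":0},{"delta_pos":[0,0,0],"yaw":0},{"delta_pos":[0,0,0],"yaw":0}]' -1
```

```text
clock: 5.43
eef_pos: [607.5, 78.7, 149.6]
tool_rot: [-3.141, -0.0, 2.199]
force: [-0.9, -0.3, -0.3]
width: 85.2
gripper_force: 0.0
clock: 6.1
eef_pos: [608.0, 78.7, 150.3]
tool_rot: [3.14, 0.0, 2.198]
force: [-1.5, -0.8, 2.5]
width: 22.2
gripper_force: 55.7
```

```bash
python3 -m handwheel '[{"delta_pos":[-0.28,-0.21,0.76],"yaw":0},{"delta_pos":[-0.28,-0.21,0.76],"yaw":0},{"delta_pos":[-0.28,-0.21,0.76],"yaw":0},{"delta_pos":[-0.28,-0.21,0.76],"yaw":0},{"delta_pos":[-0.28,-0.21,0.76],"yaw":0},{"delta_pos":[-0.07,-0.05,0.2],"yaw":0},{"delta_pos":[0,0,0],"yaw":0},{"delta_pos":[0,0,0],"yaw":0},{"delta_pos":[0,0,0],"yaw":0},{"delta_pos":[0,0,0],"yaw":0}]'
python3 -c "
from h import *
p=snap('wrist');save(p,'w3.png');c,y=chute(p)"
```

```text
clock: 6.93
eef_pos: [593.4, 68.1, 189.6]
tool_rot: [3.14, 0.0, 2.199]
force: [4.8, 1.9, -13.8]
width: 21.7
gripper_force: 61.3
[593.3  68.1 189.6] 9217 ((593.6266479492188, 71.0912857055664), (27.582292556762695, 97.18830871582031), 35.92113494873047) yaw 35.92113494873047 [184.12285256 214.61916993 219.06246241]
```

View pics/w3.png

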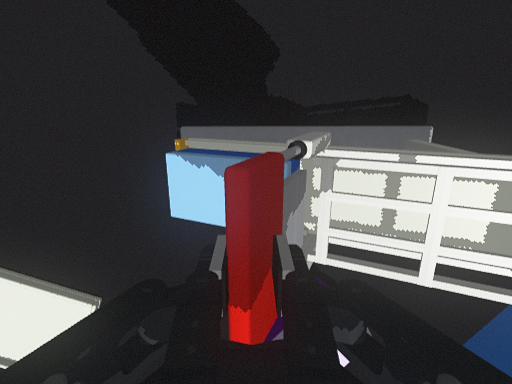

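Blue box at (200,185) has slid into the bay; the magazine is empty and the gate is at its stop. I'll hold a moment longer, then lower it home and release.

```bash
python3 -m handwheel '[{"delta_pos":[0,0,0],"yaw":0},{"delta_pos":[0,0,0],"yaw":0},{"delta_pos":[0.28,0.21,-0.76],"yaw":0},{"delta_pos":[0.28,0.21,-0.76],"yaw":0},{"delta_pos":[0.28,0.21,-0.76],"yaw":0},{"delta_pos":[0.28,0.21,-0.76],"yaw":0},{"delta_pos":[0.28,0.21,-0.76],"yaw":0},{"delta_pos":[0.07,0.05,-0.2],"yaw":0},{"delta_pos":[0,0,0],"yaw":0},{"delta_pos":[0,0,0],"yaw":0}]'
python3 -m handwheel '[{"delta_pos":[0,0,0],"yaw":0},{"delta_pos":[0,0,0],"yaw":0},{"delta_pos":[0,0,0],"yaw":0},{"delta_pos":[0,0,0],"yaw":0},{"delta_pos":[0,0,0],"yaw":0},{"delta_pos":[0,0,0],"yaw":0}]' 1
python3 -m handwheel '[{"delta_pos":[0,0,3],"yaw":0},{"delta_pos":[0,0,4],"yaw":0},{"delta_pos":[-1,-1,4],"yaw":-0.12},{"delta_pos":[-1,-1,4],"yaw":-0.12},{"delta_pos":[-1,-1,4],"yaw":-0.12},{"delta_pos":[-1,-1,0],"yaw":-0.12},{"delta_pos":[0,-1,0],"yaw":-0.12},{"delta_pos":[0,0,0],"yaw":-0.12},{"delta_pos":[0,0,0],"yaw":-0.12},{"delta_pos":[0,0,0],"yaw":-0.12}]'
python3 -m handwheel '[{"delta_pos":[0,0,0],"yaw":-0.12},{"delta_pos":[0,0,0],"yaw":-0.12},{"delta_pos":[0,0,0],"yaw":-0.12},{"delta_pos":[0,0,0],"yaw":-0.12},{"delta_pos":[0,0,0],"yaw":-0.12},{"delta_pos":[0,0,0],"yaw":0},{"delta_pos":[0,0,0],"yaw":0},{"delta_pos":[0,0,0],"yaw":0},{"delta_pos":[0,0,0],"yaw":0}]'
python3 -c "
from h import *
p=snap('wrist');save(p,'w4.png');c,y=chute(p)
for k in ['tip_box']: print(models.boxes_of(p,k))"
```

```text
clock: 7.82
eef_pos: [607.8, 78.5, 151.2]
tool_rot: [3.141, -0.0, 2.199]
force: [-3.0, 1.4, 7.6]
width: 21.5
gripper_force: 67.6
clock: 8.32
eef_pos: [607.2, 78.1, 149.5]
tool_rot: [-3.14, -0.0, 2.199]
force: [0.3, 0.6, -0.1]
width: 85.5
gripper_force: 0.0
clock: 9.15
eef_pos: [567.8, 28.7, 337.9]
tool_rot: [-3.141, -0.0, 1.232]
force: [-0.5, -0.1, 0.8]
width: 85.4
gripper_force: 0.0
clock: 9.9
eef_pos: [568.0, 29.0, 337.8]
tool_rot: [-3.141, -0.0, 0.641]
force: [-0.0, -0.5, 0.1]
width: 85.4
gripper_force: 0.0
[568.   28.9 337.8] 1396 ((604.0189819335938, 76.45458221435547), (13.871074676513672, 99.52609252929688), 36.14517593383789) yaw 36.14517593383789 [172.6384944  178.91878282 181.36049857]
[{'rect': [214.8, 127.1, 261.9, 181.5], 'score': 0.73}]
```

View pics/w4.png

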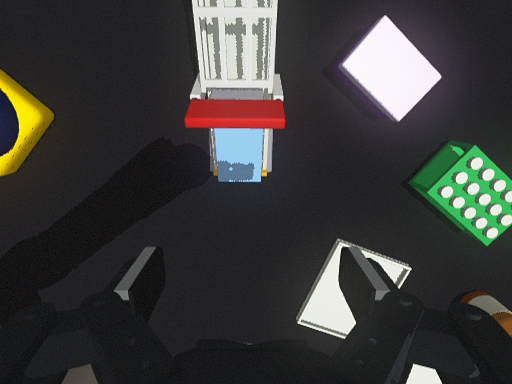

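Blue lid at (240,150) in the bay with its lower end at the yellow lip; the gate is home. Next I'll measure the box and the fingertip geometry.

```bash
python3 - <<'E'
from h import *
y=np.radians(36.1);cx=np.array([np.cos(y),np.sin(y)]);cy=np.array([-cx[1],cx[0]]);o=np.array([637.7,101.3])
for n in ['wrist','scene']:
    p=snap(n);w=cloud(p);q=w.reshape(-1,3)
    hsv=cv2.cvtColor(p['color'],cv2.COLOR_RGB2HSV).reshape(-1,3).astype(int)
    L=np.c_[(q[:,:2]-o)@cx,(q[:,:2]-o)@cy,q[:,2]]
    m=(hsv[:,0]>90)&(hsv[:,0]<125)&(hsv[:,1]>60)&(L[:,0]>-150)&(L[:,0]<-30)&(abs(L[:,1])<45)&(L[:,2]>40)
    l=L[m];A=np.c_[l[:,:2],np.ones(len(l))];k=np.linalg.lstsq(A,l[:,2],rcond=None)[0]
    g=-l[:,0]*np.sin(S)+(l[:,2]-85)*np.cos(S);f=l[:,0]*np.cos(S)+(l[:,2]-85)*np.sin(S)
    t=abs(g-37)<5
    print(n,len(l),k,'off deck',np.percentile(g,[5,50,95]).round(1),'slope',np.percentile(f[t],[1,99]).round(1),'y',np.percentile(l[t,1],[1,99]).round(1),cv2.minAreaRect(l[t][:,:2].astype(np.float32)))
    if n=='wrist':
        s=status.read_state();Rt=R.from_euler('xyz',s['tool_rot']).as_matrix();T=(q-s['eef_pos'])@Rt
        for sg in(1,-1):
            m=(T[:,1]*sg>30)&(T[:,1]*sg<70)&(abs(T[:,0])<30)&(T[:,2]>-60)&(T[:,2]<10);u=T[m];print('finger',len(u),np.percentile(u,[2,50,98],axis=0).round(1))
# tray refit
for n in ['wrist','scene','side']:
    p=snap(n);w=cloud(p);q=w.reshape(-1,3);m=(abs(q[:,0]-468)<125)&(abs(q[:,1]+274)<125)&(q[:,2]>10)&(q[:,2]<25);mm=m.reshape(384,512).astype(np.uint8)&(p['color'].min(2)>90)
    nn,lab,st,_=cv2.connectedComponentsWithStats(cv2.dilate(mm,np.ones((3,3))));b=(lab==1+np.argmax(st[1:,4]))&(mm>0)
    print(n,b.sum(),cv2.minAreaRect(w[b][:,:2].astype(np.float32)))
E
```

```text
wrist 3310 [  1.03766431   2.32252284 255.61842557] off deck [ 36.5  37.8 343.9] slope [-128.9  -45. ] y [-30.2  29.8] ((-95.30301666259766, -0.08740615844726562), (78.1875, 61.50910568237305), 0.01226717047393322)
finger 3334 [[-10.3  42.3 -59.6]
 [  6.6  44.  -40.3]
 [ 12.5  64.2 -15.8]]
finger 3352 [[-10.2 -64.  -59.7]
 [  6.5 -44.1 -40.5]
 [ 12.4 -42.3 -15.7]]
scene 436 [  1.51495889  -1.46822582 244.1419857 ] off deck [  8.9  35.8 436.4] slope [-130.   -38.8] y [-31.2  30.3] ((-89.21250915527344, 0.12177467346191406), (62.430755615234375, 87.70393371582031), 88.8313217163086)
wrist 516 ((461.21246337890625, -254.48602294921875), (180.49398803710938, 100.44465637207031), 15.705327033996582)
scene 257 ((468.144287109375, -274.1814880371094), (183.7843475341797, 141.27955627441406), 15.309534072875977)
side 357 ((468.76995849609375, -279.29510498046875), (181.24440002441406, 152.9138641357422), 15.062426567077637)
```

```bash
python3 -c "
from h import *
print(np.round(status.read_state()['qpos'],2))"
python3 -m handwheel '[{"delta_pos":[-0.5,0.5,0],"yaw":0.124},{"delta_pos":[-0.5,0.5,0],"yaw":0.124},{"delta_pos":[0,0.5,0],"yaw":0.124},{"delta_pos":[0,0,0],"yaw":0.124},{"delta_pos":[0,0,0],"yaw":0.124},{"delta_pos":[0,0,0],"yaw":0.124},{"delta_pos":[0,0,0],"yaw":0.124},{"delta_pos":[0,0,0],"yaw":0.124},{"delta_pos":[0,0,0],"yaw":0.124},{"delta_pos":[0,0,0],"yaw":0.124}]' 1
python3 -c "
from h import *
print(np.round(status.read_state()['qpos'],2))"
```

```text
[-0.58  0.5   0.77  1.61 -0.37  1.18 -0.67]
clock: 11.08
eef_pos: [558.1, 43.9, 337.8]
tool_rot: [3.141, 0.0, 1.885]
force: [-0.2, -0.7, 0.0]
width: 85.4
gripper_force: 0.0
[-0.42  0.42  0.44  1.63 -0.19  1.13  0.38]
```

```bash
python3 -m handwheel '[{"delta_pos":[0,0,0],"yaw":0.124},{"delta_pos":[0,0,0],"yaw":0.124},{"delta_pos":[0,0,0],"yaw":0.124},{"delta_pos":[0,0,0],"yaw":0.124},{"delta_pos":[0,0,0],"yaw":0.124},{"delta_pos":[0,0,-1],"yaw":0.124},{"delta_pos":[0,0,-2],"yaw":0.124},{"delta_pos":[0,0,-2],"yaw":0.124},{"delta_pos":[0,0,-3],"yaw":0.124},{"delta_pos":[0,0,-3],"yaw":0.124}]' 1
python3 -m handwheel '[{"delta_pos":[0,0,-3],"yaw":0.124},{"delta_pos":[0,0,-3],"yaw":0.124},{"delta_pos":[0,0,-2],"yaw":0.124},{"delta_pos":[0,0,0],"yaw":0.124},{"delta_pos":[0,0,0],"yaw":0.124},{"delta_pos":[0,0,0],"yaw":0.027},{"delta_pos":[0,0,0],"yaw":0},{"delta_pos":[0,0,0],"yaw":0},{"delta_pos":[0,0,0],"yaw":0},{"delta_pos":[0,0,0],"yaw":0}]' 1
python3 - <<'E'
from h import *
s=status.read_state();print(np.round(s['qpos'],2),s['eef_pos'],s['tool_rot'])
y=np.radians(36.1);cx=np.array([np.cos(y),np.sin(y)]);cy=np.array([-cx[1],cx[0]]);o=np.array([637.7,101.3])
d=np.array(s['eef_pos'][:2])-o;print('chute xy',d@cx,d@cy)
E
```

```text
clock: 11.92
eef_pos: [558.7, 43.9, 227.4]
tool_rot: [3.141, 0.002, 3.125]
force: [-0.2, -0.2, 0.3]
width: 84.8
gripper_force: 0.0
clock: 12.75
eef_pos: [558.3, 44.0, 148.1]
tool_rot: [-3.141, 0.0, -2.519]
force: [0.7, -0.0, 0.6]
width: 85.3
gripper_force: 0.0
[-0.08  0.61 -0.08  1.85  0.07  0.68  2.  ] [558.28266274  44.01834679 148.07251178] [-3.14104641e+00  4.34609804e-04 -2.51868587e+00]
chute xy -97.91854652716823 0.5094095002890668
```

```bash
python3 -m handwheel '[{"delta_pos":[0,0,-2],"yaw":0.008},{"delta_pos":[0,0,-2],"yaw":0},{"delta_pos":[0,0,-2],"yaw":0},{"delta_pos":[0,0,-2],"yaw":0},{"delta_pos":[0,0,-1.1],"yaw":0},{"delta_pos":[0,0,-1],"yaw":0},{"delta_pos":[0,0,0],"yaw":0},{"delta_pos":[0,0,0],"yaw":0},{"delta_pos":[0,0,0],"yaw":0}]' 1
python3 -m handwheel '[{"delta_pos":[0,0,0],"yaw":0},{"delta_pos":[0,0,0],"yaw":0},{"delta_pos":[0,0,0],"yaw":0},{"delta_pos":[0,0,0],"yaw":0},{"delta_pos":[0,0,0],"yaw":0},{"delta_pos":[0,0,0],"yaw":0},{"delta_pos":[0,0,0],"yaw":0},{"delta_pos":[0,0,0],"yaw":0}]' -1
```

```text
clock: 13.5
eef_pos: [558.8, 44.0, 47.6]
tool_rot: [-3.141, 0.001, -2.51]
force: [0.6, 0.6, 0.0]
width: 85.1
gripper_force: 0.0
clock: 14.17
eef_pos: [558.8, 44.0, 47.9]
tool_rot: [-3.141, 0.001, -2.51]
force: [-0.7, 0.9, 5.6]
width: 60.9
gripper_force: 65.6
```

```bash
python3 -m handwheel '[{"delta_pos":[-0.4,-0.3,0.9],"yaw":0},{"delta_pos":[-0.4,-0.3,0.9],"yaw":0},{"delta_pos":[-0.4,-0.3,0.9],"yaw":0},{"delta_pos":[-0.8,-0.6,1.0],"yaw":0},{"delta_pos":[-1.2,-0.9,1.0],"yaw":0},{"delta_pos":[-1.5,-1.1,1.5],"yaw":0},{"delta_pos":[-1.5,-1.1,1.5],"yaw":0},{"delta_pos":[-1.0,-1.1,1.5],"yaw":0},{"delta_pos":[0,0,1],"yaw":0},{"delta_pos":[0,0,0],"yaw":0}]'
python3 - <<'E'
from h import *
p=snap('wrist');save(p,'w5.png')
p=snap('side');cv2.imwrite('pics/s5.png',cv2.resize(p['color'][130:280,200:360,::-1],None,fx=3.5,fy=3.5))
a=cv2.imread('pics/w5.png');b=cv2.imread('pics/s5.png')
b=cv2.resize(b,(288,270));a=cv2.resize(a,(360,270));cv2.imwrite('pics/c5.png',np.hstack([a,b]))
E
```

```text
clock: 15.0
eef_pos: [485.5, -14.8, 151.1]
tool_rot: [-3.139, 0.001, -2.512]
force: [0.6, -0.4, -1.2]
width: 61.3
gripper_force: 65.3
```

View pics/c5.png

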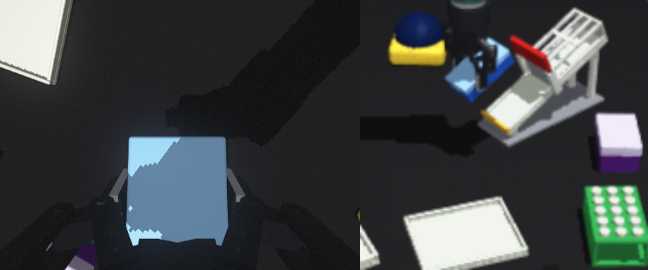

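Box is held at (178,190) in the wrist picture, still tilted, and the gate is home. I'll carry it over the tray and turn it to the tray's yaw.

```bash
python3 -m handwheel '[{"delta_pos":[-0.41,-2.66,-0.3],"yaw":-0.036},{"delta_pos":[-0.41,-2.66,-0.3],"yaw":-0.036},{"delta_pos":[-0.41,-2.66,-0.3],"yaw":-0.036},{"delta_pos":[-0.41,-2.66,-0.3],"yaw":-0.036},{"delta_pos":[-0.41,-2.66,-0.3],"yaw":-0.036},{"delta_pos":[-0.41,-2.66,-0.3],"yaw":-0.036},{"delta_pos":[-0.41,-2.66,-0.3],"yaw":-0.036},{"delta_pos":[-0.41,-2.66,-0.3],"yaw":-0.036},{"delta_pos":[-0.41,-2.66,-0.3],"yaw":-0.036},{"delta_pos":[-0.41,-2.66,-0.3],"yaw":-0.036}]'
python3 -m handwheel '[{"delta_pos":[0,0,-1.5],"yaw":0},{"delta_pos":[0,0,-1.5],"yaw":0},{"delta_pos":[0,0,-1.5],"yaw":0},{"delta_pos":[0,0,0],"yaw":0},{"delta_pos":[0,0,0],"yaw":0},{"delta_pos":[0,0,0],"yaw":0},{"delta_pos":[0,0,0],"yaw":0},{"delta_pos":[0,0,0],"yaw":0},{"delta_pos":[0,0,0],"yaw":0}]'
cat >> h.py <<'E'
def lid(p,off=(0,0)):
    "plane of the held box lid: tilt (deg), centre of visible part"
    s=status.read_state();w=cloud(p).reshape(-1,3);hsv=cv2.cvtColor(p['color'],cv2.COLOR_RGB2HSV).reshape(-1,3).astype(int)
    T=(w-s['eef_pos'])@R.from_euler('xyz',s['tool_rot']).as_matrix()
    m=(hsv[:,0]>90)&(hsv[:,0]<125)&(hsv[:,1]>60)&(hsv[:,2]>70)&(abs(T[:,0]-20)<90)&(abs(T[:,1])<28)&(T[:,2]<40)&(T[:,2]>-90)
    l=T[m];k=np.linalg.lstsq(np.c_[l[:,:2],np.ones(len(l))],l[:,2],rcond=None)[0]
    r=np.abs(np.c_[l[:,:2],np.ones(len(l))]@k-l[:,2])<4;l=l[r];k=np.linalg.lstsq(np.c_[l[:,:2],np.ones(len(l))],l[:,2],rcond=None)[0]
    print('lid n',len(l),'tilt x,y deg',np.degrees(np.arctan(k[:2])).round(1),'z0 tool',k[2].round(1),'x range',np.percentile(l[:,0],[1,99]).round(1),'rms',np.std(np.c_[l[:,:2],np.ones(len(l))]@k-l[:,2]).round(2),'tcp',s['eef_pos'],s['tool_rot'][2])
E
python3 - <<'E'
from h import *
p=snap('wrist');save(p,'w6.png');lid(p)
for n in ['wrist','scene']:
    p=snap(n) ;w=cloud(p);q=w.reshape(-1,3);m=(abs(q[:,0]-468)<125)&(abs(q[:,1]+274)<125)&(q[:,2]>10)&(q[:,2]<22);mm=m.reshape(384,512).astype(np.uint8)&(p['color'].min(2)>90)
    print(n,mm.sum(),cv2.minAreaRect(w[mm>0][:,:2].astype(np.float32)))
E
```

```text
clock: 15.93
eef_pos: [444.3, -279.6, 117.6]
tool_rot: [3.14, -0.001, -2.87]
force: [0.3, -0.3, -1.5]
width: 61.2
gripper_force: 65.3
clock: 16.68
eef_pos: [445.5, -279.2, 74.4]
tool_rot: [-3.141, 0.001, -2.869]
force: [0.1, -0.6, -1.9]
width: 61.1
gripper_force: 65.6
lid n 18321 tilt x,y deg [25. -0.] z0 tool -32.9 x range [-19.1  35.7] rms 0.7 tcp [ 445.43261778 -279.19242894   74.33752714] -2.86929908186981
wrist 3958 ((430.1529541015625, -285.5025939941406), (103.40585327148438, 142.4969482421875), 15.603538513183594)
scene 198 ((469.4560546875, -273.9604797363281), (180.23318481445312, 140.99313354492188), 15.32722282409668)
```

View pics/w6.png

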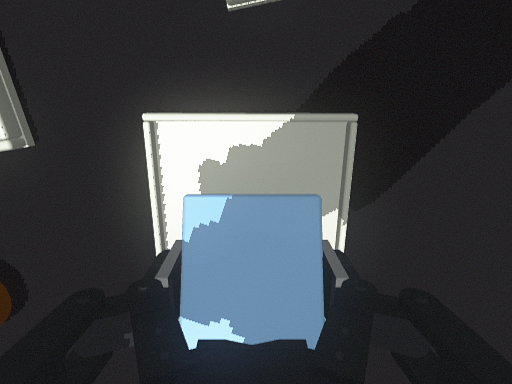

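The wrist picture shows the box (250,270) straight over and square to the small tray, far wall at row 117. Tilt is still 25°. I'll lower until the low edge touches, then press it level in small steps while watching the force.

```bash
python3 -m handwheel '[{"delta_pos":[0,0,-2],"yaw":0},{"delta_pos":[0,0,-1.5],"yaw":0},{"delta_pos":[0,0,-1],"yaw":0},{"delta_pos":[0,0,-0.5],"yaw":0},{"delta_pos":[0,0,-0.2],"yaw":0},{"delta_pos":[0,0,-0.2],"yaw":0},{"delta_pos":[0,0,0],"yaw":0},{"delta_pos":[0,0,0],"yaw":0}]'
python3 -m handwheel '[{"delta_pos":[0.1,0.03,-0.2],"yaw":0},{"delta_pos":[0.1,0.03,-0.1],"yaw":0},{"delta_pos":[0.1,0.03,0],"yaw":0},{"delta_pos":[0,0,0],"yaw":0}]'
python3 -c "
from h import *
lid(snap('wrist'))"
```

```text
clock: 17.5
eef_pos: [445.5, -278.4, 21.6]
tool_rot: [3.141, 0.001, -2.869]
force: [-2.2, 3.0, 14.7]
width: 60.9
gripper_force: 68.1
clock: 17.83
eef_pos: [448.6, -277.6, 19.2]
tool_rot: [-3.142, 0.001, -2.869]
force: [-1.8, 4.5, 19.6]
width: 61.3
gripper_force: 69.6
lid n 19386 tilt x,y deg [19.3 -0. ] z0 tool -33.5 x range [-20.4  37. ] rms 0.68 tcp [ 448.57655609 -277.54927591   19.14803105] -2.8691220160845328
```

```bash
python3 -m handwheel '[{"delta_pos":[0.1,0.03,-0.15],"yaw":0},{"delta_pos":[0.1,0.03,-0.15],"yaw":0},{"delta_pos":[0,0,0],"yaw":0},{"delta_pos":[0,0,0],"yaw":0}]'
python3 -c "
from h import *
lid(snap('wrist'))"
python3 -m handwheel '[{"delta_pos":[0.1,0.03,-0.15],"yaw":0},{"delta_pos":[0.1,0.03,-0.1],"yaw":0},{"delta_pos":[0,0,0],"yaw":0},{"delta_pos":[0,0,0],"yaw":0}]'
python3 -c "
from h import *
lid(snap('wrist'))"
```

```text
clock: 18.22
eef_pos: [451.9, -276.6, 16.2]
tool_rot: [-3.141, 0.003, -2.869]
force: [0.1, 4.7, 18.6]
width: 61.1
gripper_force: 70.7
lid n 19459 tilt x,y deg [14.4 -0.1] z0 tool -34.1 x range [-21.5  37.6] rms 0.69 tcp [ 451.89837266 -276.60098732   16.17388158] -2.868596014570469
clock: 18.6
eef_pos: [454.3, -276.0, 13.7]
tool_rot: [-3.141, 0.004, -2.868]
force: [1.0, 5.0, 17.2]
width: 60.8
gripper_force: 71.5
lid n 19261 tilt x,y deg [10.7 -0.1] z0 tool -34.5 x range [-22.3  37.9] rms 0.76 tcp [ 454.30803302 -275.93086295   13.67981857] -2.868296113046126
```

```bash
python3 -m handwheel '[{"delta_pos":[0,0,-0.15],"yaw":0},{"delta_pos":[0,0,-0.15],"yaw":0},{"delta_pos":[0,0,-0.1],"yaw":0},{"delta_pos":[0,0,0],"yaw":0},{"delta_pos":[0,0,0],"yaw":0}]'
python3 -c "
from h import *
lid(snap('wrist'))"
python3 -m handwheel '[{"delta_pos":[0,0,-0.1],"yaw":0},{"delta_pos":[0,0,-0.1],"yaw":0},{"delta_pos":[0,0,0],"yaw":0},{"delta_pos":[0,0,0],"yaw":0}]'
python3 -c "
from h import *
lid(snap('wrist'))"
```

```text
clock: 19.07
eef_pos: [456.9, -275.5, 10.3]
tool_rot: [-3.139, 0.008, -2.867]
force: [2.8, 6.4, 18.8]
width: 61.0
gripper_force: 73.5
lid n 17547 tilt x,y deg [ 6.4 -0.2] z0 tool -35.1 x range [-23.7  37.7] rms 0.94 tcp [ 456.89220625 -275.51413173   10.27673031] -2.867037971746483
clock: 19.45
eef_pos: [457.8, -276.0, 8.7]
tool_rot: [-3.138, 0.009, -2.867]
force: [6.1, 6.8, 22.1]
width: 61.0
gripper_force: 74.6
lid n 16598 tilt x,y deg [ 4.6 -0.3] z0 tool -35.3 x range [-24.2  37.5] rms 1.01 tcp [ 457.80346709 -276.00132012    8.72262424] -2.866785906144695
```

```bash
python3 -m handwheel '[{"delta_pos":[0,0,-0.15],"yaw":0},{"delta_pos":[0,0,-0.1],"yaw":0},{"delta_pos":[0,0,0],"yaw":0},{"delta_pos":[0,0,0],"yaw":0}]'
python3 -c "
from h import *
lid(snap('wrist'))"
python3 -m handwheel '[{"delta_pos":[0,0,0],"yaw":0},{"delta_pos":[0,0,0],"yaw":0},{"delta_pos":[0,0,0],"yaw":0},{"delta_pos":[0,0,0],"yaw":0},{"delta_pos":[0,0,0],"yaw":0},{"delta_pos":[0,0,0],"yaw":0}]' 1
python3 -m handwheel '[{"delta_pos":[0,0,1],"yaw":0},{"delta_pos":[0,0,2],"yaw":0},{"delta_pos":[0,0,3],"yaw":0},{"delta_pos":[0,0,4],"yaw":0},{"delta_pos":[0.8,0,4],"yaw":0},{"delta_pos":[2,0,4],"yaw":0},{"delta_pos":[3,1,4],"yaw":0},{"delta_pos":[3,1,2],"yaw":0},{"delta_pos":[0,0,0],"yaw":0},{"delta_pos":[0,0,0],"yaw":0}]'
python3 -m handwheel '[{"delta_pos":[0,0,0],"yaw":0},{"delta_pos":[0,0,0],"yaw":0},{"delta_pos":[0,0,0],"yaw":0},{"delta_pos":[0,0,0],"yaw":0},{"delta_pos":[0,0,0],"yaw":0}]'
python3 - <<'E'
from h import *
for n in ['wrist','scene']:
    p=snap(n);w=cloud(p);q=w.reshape(-1,3);hsv=cv2.cvtColor(p['color'],cv2.COLOR_RGB2HSV).reshape(-1,3).astype(int)
    m=(hsv[:,0]>90)&(hsv[:,0]<125)&(hsv[:,1]>60)&(abs(q[:,0]-468)<110)&(abs(q[:,1]+274)<110)&(q[:,2]>33)&(q[:,2]<60)
    l=q[m];k=np.linalg.lstsq(np.c_[l[:,:2],np.ones(len(l))],l[:,2],rcond=None)[0]
    print(n,len(l),'top z',np.median(l[:,2]),'tilt',np.degrees(np.arctan(k[:2])),cv2.minAreaRect(l[:,:2].astype(np.float32)))
    if n=='wrist': save(p,'w7.png')
    else: chute(p); save(p,'s7.png')
E
```

```text
clock: 19.83
eef_pos: [459.0, -276.1, 6.5]
tool_rot: [-3.137, 0.011, -2.866]
force: [6.6, 6.7, 21.7]
width: 61.1
gripper_force: 75.9
lid n 15639 tilt x,y deg [ 2.2 -0.2] z0 tool -35.7 x range [-24.9  37.3] rms 1.16 tcp [ 459.03908516 -276.05996986    6.49708219] -2.8664142016687384
clock: 20.38
eef_pos: [451.7, -277.1, 2.5]
tool_rot: [3.141, -0.001, -2.87]
force: [0.1, -0.2, 0.2]
width: 85.2
gripper_force: 0.0
clock: 21.22
eef_pos: [535.4, -257.6, 234.6]
tool_rot: [-3.14, 0.004, -2.866]
force: [-0.3, 0.3, -1.2]
width: 85.3
gripper_force: 0.0
clock: 21.63
eef_pos: [532.5, -259.1, 232.1]
tool_rot: [3.141, -0.001, -2.87]
force: [0.2, -0.2, 1.0]
width: 85.0
gripper_force: 0.0
wrist 2891 top z 41.87195041771935 tilt [0.23812059 0.22195321] ((478.3929138183594, -270.70623779296875), (114.26091003417969, 61.75258255004883), 15.686301231384277)
scene 182 top z 40.74675516124694 tilt [-1.17829148  0.40664471] ((485.2825012207031, -268.40753173828125), (108.09971618652344, 61.431453704833984), 15.487885475158691)
[ 532.9 -258.9  232.4] 134 ((605.6254272460938, 76.52615356445312), (15.648990631103516, 98.33741760253906), 37.92896270751953) yaw 37.92896270751953 [172.2835772  178.23177838 183.0553304 ]
```

View pics/w7.png

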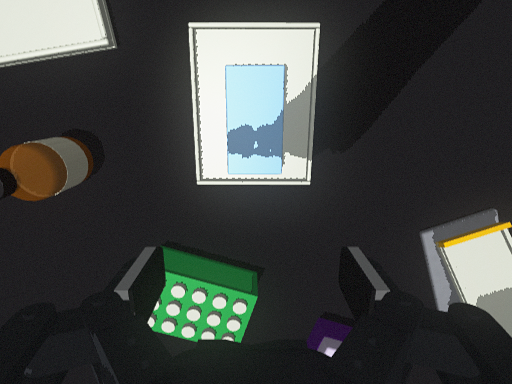

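View pics/s7.png

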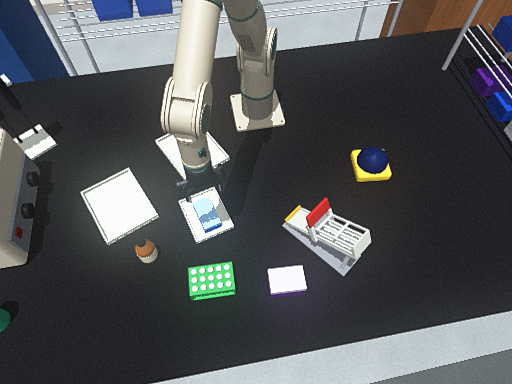

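The box lies flat and lengthwise in the small tray, at (255,118) in the wrist picture. It is about 11 mm from the middle with its top at 42 mm, the gate is home, and the bystanders are where they stood. Handing in.

```bash
python3 -c "
from cell import ctrl
print(ctrl.finish_job())"
```

```text
the job is handed in; nothing more can be done
None
```

I handed the job in at about 22 s: the gate was pulled to its stop and let home, and the blue box lies flat and lengthwise in the smallest tray, about 11 mm from its middle. The hand-in returned no verdict.

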